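# Pack the selection box

### The job

Pack the open selection box from the chocolates scattered on the counter: one star chocolate in each round cup and one small twist-wrapped sweet in each oblong cup, every one lying flat on the floor of its cup. Set them down gently rather than dropping them, and leave the two big twist-wrapped sweets, which are too long for the cups, where they lie; mind the tall jar of beans that stands at the back, just left of the box.

Things in the scene. Friction and masses are not known exactly. Their poses are not given: they have to be found in the camera images.
- star_a_mid (a point): star chocolate in gold foil, lying flat, rigid: 51 mm along its x, 48 mm along its y, 20 mm high, 14 g. Point: its centre, 10 mm above its underside; z up. It grips like a regular pentagon of 27 mm radius with a corner on its -y axis and a flat side opposite (48 mm across, gripped along y). The two stars are interchangeable.
- star_b_mid (a point): star chocolate in green foil, lying flat, rigid: 51 mm along its x, 48 mm along its y, 20 mm high, 14 g. Point: its centre, 10 mm above its underside; z up. It grips like a regular pentagon of 27 mm radius with a corner on its -y axis and a flat side opposite (48 mm across, gripped along y). The two stars are interchangeable.
- twist_a_mid (a point): small sweet in blue foil with twisted ends, lying flat, rigid: 67 mm long along its y, 46 mm wide along x, 32 mm high, 14 g; it grips like a block of that size. Point: its centre, 16 mm above its underside; z up. The two small twists are interchangeable.
- twist_b_mid (a point): small sweet in gold foil with twisted ends, lying flat, rigid: 71 mm long along its y, 46 mm wide along x, 32 mm high, 14 g; it grips like a block of that size. Point: its centre, 16 mm above its underside; z up. The two small twists are interchangeable.
- big_twist_a_mid (a point): big sweet in blue foil with twisted ends, formed like the small twists but 104 mm long along its y, 54 mm wide, 37 mm high: too long for the cups. It stays where it lies. Point: its centre, 18 mm above its underside. (Left of the box a fixed bean jar, 170 mm across and 325 mm tall, stands with its axis 0.63 m ahead and 0.06 m right of the robot's base; carry things past in front of it.)
- big_twist_b_mid (a point): big sweet in blue foil with twisted ends, formed like the small twists but 104 mm long along its y, 54 mm wide, 37 mm high: too long for the cups. It stays where it lies. Point: its centre, 18 mm above its underside. (Left of the box a fixed bean jar, 170 mm across and 325 mm tall, stands with its axis 0.63 m ahead and 0.06 m right of the robot's base; carry things past in front of it.)
- round_cup_a_floor (a point): dark brown moulded cup with a round pocket lined with cream paper, 70 mm across, 10 mm deep. Point: centre of the pocket's flat floor, 8 mm above the worktop; z up, cup 84 mm along x, 96 mm along y. Four fill a fixed open cream card box two by two, turned alike, order varies; box rim 16 mm above this point, cup tops 10 mm.
- round_cup_b_floor (a point): dark brown moulded cup with a round pocket lined with cream paper, 70 mm across, 10 mm deep. Point: centre of the pocket's flat floor, 8 mm above the worktop; z up, cup 84 mm along x, 96 mm along y. Four fill a fixed open cream card box two by two, turned alike, order varies; box rim 16 mm above this point, cup tops 10 mm.
- long_cup_a_floor (a point): dark brown moulded cup with an oblong pocket lined with cream paper, 90 mm long along y and 60 mm wide along x, 10 mm deep. Point: centre of the pocket's flat floor, 8 mm above the worktop; z up, cup 84 mm along x, 96 mm along y. Four fill a fixed open cream card box two by two, turned alike, order varies; box rim 16 mm above this point, cup tops 10 mm.
- long_cup_b_floor (a point): dark brown moulded cup with an oblong pocket lined with cream paper, 90 mm long along y and 60 mm wide along x, 10 mm deep. Point: centre of the pocket's flat floor, 8 mm above the worktop; z up, cup 84 mm along x, 96 mm along y. Four fill a fixed open cream card box two by two, turned alike, order varies; box rim 16 mm above this point, cup tops 10 mm.
There are look-alikes about, which are no part of the job. What is shaped like the part that bears star_a_mid but red is not meant.

How it is judged:
By the outcome, as a careful person would: the job done as asked, in the order asked, and still so for the second after the job is handed in, with the robot touching nothing.
It also fails if it takes over 109 s, if anything falls off the work surface, if the arm or the gripper's body presses on something with over 40 N, if the wrist force passes 120 N, or if a joint passes its speed limit or range.

### The arm

A 7-joint arm with a two-finger parallel gripper is mounted at the origin on a cart in front of the work surface, level with it; the furniture and walls round the work are solid. World frame = base frame: x ahead of the robot, y to its left, z up, the work surface at z = 0. Lengths are in m, angles in rad, forces in N, time in s.
With the tool pointing down it reaches from about 0.425 to 1.025 m from the base axis. Payload 3.6 kg.
Tool frame: the origin (TCP) lies midway between the tips of the shut fingers; the grasp point (between the pads) lies 19 mm behind it; z points along the fingers, x is the direction in which the jaws open and shut, and the axes are right-handed (so a half turn about z gives the same grasp; the last joint's range is limited). The gripper opens to 85 mm and grips with 20 to 120 N. Pads are 22 mm wide; open, the fingers measure 114 mm over their backs; the gripper's body (76 mm by 85 mm) begins 54 mm behind the grasp point. The pads swing forward as they close: fully open they stand 13 mm farther back than shut.
Start: joints at [-1.262, 0.591, 0.048, 1.609, -0.033, 0.943, -0.034], TCP at [0.284, 0.667, 0.231] pointing down, gripper open.
Joint ranges: [-2.69, 2.69], [-0.47, 2.24], [-1.27, 1.36], [0.19, 2.51], [-1.53, 4.68], [0.08, 2.07], [-3.09, 3.09]. Speed limits (rad/s): [2.57, 2.57, 3.14, 3.14, 3.14, 3.14, 3.14].

### API

Orientations are given as a rotation vector (axis times angle).
In Python, from station import ctrl, snapshot, close_job gives the robot as it stands.
- The arm moves only by the shell command python3 -m handwheel 'ROWS' [FORCE]. ROWS is JSON, a list that holds one entry, the list of rows, each a list of 7 numbers: the shift along the world's x, y, z in units of 40 mm (1.0 is 40 mm), then the turn, a rotation vector about the world's x, y, z in units of 5 degrees (1.0 is 5 degrees), then the closure, from 0 (fully open) to 1 (shut). In form: [[[dx, dy, dz, wx, wy, wz, jaw], ...]]. A call has 1 to 5 rows; each row is the pose to reach, as a shift and turn from the pose commanded when the call began; what a row does not reach only later rows make up. A row lasts 1/10 s, in which the tool goes at most 50 mm and 8.59 degrees, less where a joint would pass 70% of its speed; a pose out of reach is approached as far as the arm can. A call with a gripper value outside its range is refused whole. The fingers move at their own pace and stop on an object; FORCE is the grip in N (left out, the last holds). Time passes only in rows, so rows that repeat a pose let the fingers close. It gives the time, the measured TCP pose, the force and the opening at its end, in the units of the state.
- ctrl.sense(): the state, without advancing time (a new reading comes with each control period).
- snapshot(name): name is "scene" or "top"; returns a dict with "pixels" (400x640x3 uint8, red, green, blue), "range_z" (400x640 float32, m along the optical axis (not along the pixel's ray), 0 where there is no reading), "vfov" (degrees; the focal length in pixels is half the picture's height over the tangent of half this angle, whatever the lens; pixels are square), "cx", "cy" (the principal point, pixels), "dist" ([k1, k2, p1, p2, k3] as OpenCV has them; the pictures are not rectified), "world_from_camera" (4x4, takes a point from camera to world coordinates). Camera axes: x right, y up, looking along -z (the intrinsics and any distortion apply to the point x, -y, -z); pixel columns grow to the right and rows downward; lengths in m; the calibration is good to about 2 mm. A picture is of the moment at which its call begins.
- close_job(): hands the job in, once; it reports no verdict.
The state is a dict: "t": time; "joint_positions": joint angles; "qd": joint speeds; "joint_efforts": joint torques, N m; "tool_pos": TCP position; "tcp_rot": TCP orientation; "force": force on the tool from outside, world axes, zero at the start; "ft_torque": the same for the moment, N m; "grip_width": finger opening in m.
Only numpy, scipy, OpenCV 4.12 (cv2) and the standard library are available. Lean on these libraries where they do the work, as an engineer would, in place of code of your own. Each camera call takes 0.05 s, during which the arm holds its last target. There are 200 camera calls.

## Working session

There is one attempt and no reset: what is moved stays moved. The work goes in short steps, Python scripts to look and compute and a shell command to move; the robot and the scene stay as the last step left them, time stands still between calls to the robot, and variables do not carry over. Pictures are saved under pics/ and viewed, about 12 in all and at most 16, crops included, and the job is handed in when it is done.

```bash
ls; mkdir -p pics
cat > h.py <<'E'
import numpy as np, cv2
from station import ctrl, snapshot
def save(n, im): cv2.imwrite('pics/'+n, im[:,:,::-1])
def K(s):
    f=200/np.tan(np.radians(s['vfov']/2)); return np.array([[f,0,s['cx']],[0,f,s['cy']],[0,0,1.]])
def cast(s, uv, z):
    uv=np.asarray(uv,float).reshape(-1,1,2)
    n=cv2.undistortPoints(uv,K(s),np.array(s['dist'],float))[:,0]
    d=np.c_[n[:,0],-n[:,1],-np.ones(len(n))]; T=np.array(s['world_from_camera'])
    w=d@T[:3,:3].T; o=T[:3,3]; return o+w*((z-o[2])/w[:,2])[:,None]
def cloud(s):
    r=s['range_z']; v,u=np.mgrid[:400,:640]
    n=cv2.undistortPoints(np.stack([u,v],-1).reshape(-1,1,2).astype(float),K(s),np.array(s['dist'],float))[:,0]
    c=np.c_[n[:,0],-n[:,1],-np.ones(len(n))]*r.reshape(-1,1); T=np.array(s['world_from_camera'])
    return (c@T[:3,:3].T+T[:3,3]).reshape(400,640,3)
E
python3 - <<'E'
from h import *
st=ctrl.sense(); print(st)
for n in ('scene','top'):
    s=snapshot(n); save(n+'0.png',s['pixels']); np.save(n+'0.npy',s,allow_pickle=True)
    print(n,s['vfov'],s['cx'],s['cy'],s['dist'],np.round(s['world_from_camera'],3).tolist())
E
```

```text
pics
{'t': 0.0, 'joint_positions': array([-1.26150246,  0.59212341,  0.04829327,  1.6098388 , -0.03330839,
        0.94267887, -0.03367812]), 'qd': array([ 0.00037147, -0.00020065,  0.0001522 , -0.00053452, -0.00147667,
       -0.00050491, -0.00138153]), 'joint_efforts': array([ 3.06245056e-04, -5.48696816e+01,  1.54663838e+00, -1.98119062e+01,
        9.32610972e-03,  8.73396406e-03, -1.62262864e-05]), 'tool_pos': array([0.28385618, 0.66622019, 0.23013149]), 'tcp_rot': array([ 2.61971337,  1.73156738, -0.00283389]), 'force': array([ 0.20320854,  0.32968362, -0.40286019]), 'ft_torque': array([0.06563335, 0.03166998, 0.05532401]), 'grip_width': 0.08559217105773835}
scene 52.03906615828182 318.4842735893863 195.97997732148357 [-0.057181  0.        0.        0.        0.      ] [[0.637, 0.479, -0.604, -0.041], [-0.771, 0.413, -0.485, -0.487], [0.018, 0.775, 0.632, 0.645], [0.0, 0.0, 0.0, 1.0]]
top 57.802044823480514 317.9604713501888 204.11763152616052 [0.01014822 0.         0.         0.         0.        ] [[0.011, 0.996, -0.087, 0.456], [-1.0, 0.009, -0.026, -0.043], [-0.025, 0.087, 0.996, 0.964], [0.0, 0.0, 0.0, 1.0]]
```

View pics/top0.png

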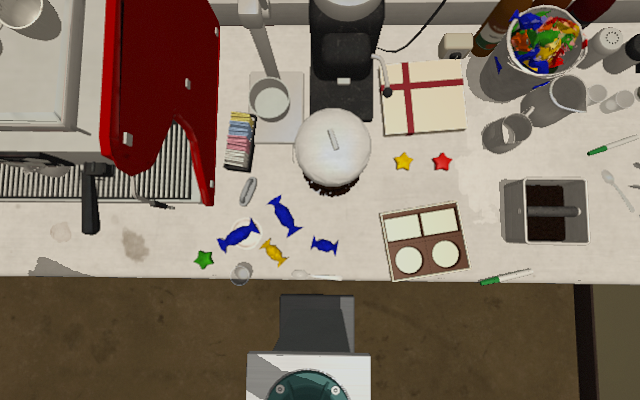

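View pics/scene0.png

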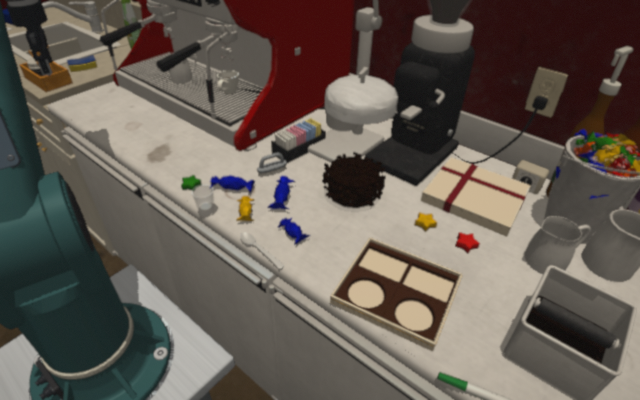

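The top view shows the box at (424,240), with oblong cups at the back (403,224), (436,219) and round cups at the front (409,260), (446,254). The jar is at (333,147).

Candidates:
- **Stars:** gold (403,161) and green (204,259) are wanted. Red (442,161) is the decoy.
- **Twists:** small blue (324,245) and small gold (274,252) are wanted. Big blue (238,236) and (285,216) stay where they lie.
- **Obstacle:** a glass at (241,272).

```bash
cat > meas.py <<'E'
from h import *
import sys
def blobs(s,col):
    h=cv2.cvtColor(s['pixels'],cv2.COLOR_RGB2HSV); 
    lo,hi={'blue':((112,150,60),(128,255,255)),'gold':((18,150,90),(30,255,255)),'green':((45,150,50),(75,255,255))}[col]
    m=cv2.inRange(h,lo,hi); m=cv2.morphologyEx(m,cv2.MORPH_CLOSE,np.ones((3,3)))
    n,l,st,c=cv2.connectedComponentsWithStats(m); return [(l==i,c[i],st[i]) for i in range(1,n) if st[i][4]>40]
def report(names=('top','scene')):
  for n in names:
    s=snapshot(n)
    for col,z in (('blue',.016),('gold',.012),('green',.010)):
        for m,c,st in blobs(s,col):
            v,u=np.nonzero(m); P=cast(s,np.c_[u,v],z)[:,:2]
            ce=P.mean(0)
            if not(.3<ce[0]<.9 and -.5<ce[1]<.6): continue
            w,V=np.linalg.eigh(np.cov((P-ce).T)); a=np.degrees(np.arctan2(V[1,1],V[0,1]))%180
            q=(P-ce)@V; ext=np.ptp(q,axis=0)
            mid=ce+V@((q.max(0)+q.min(0))/2)
            # deviation pattern for stars: 5th harmonic phase
            hull=cv2.findContours(m.astype(np.uint8),0,1)[0][0][:,0]
            H=cast(s,hull,z)[:,:2]-ce; r=np.hypot(*H.T); t=np.arctan2(H[:,1],H[:,0])
            ph=np.degrees(np.angle((((r-r.mean()))*np.exp(5j*t)).sum()))/5
            print(n,col,c.round(1),'mean',ce.round(4),'mid',mid.round(4),'ax',a.round(1),'ext',ext.round(3),'tip5',ph.round(1))
if __name__=='__main__': report()
E
python3 - <<'E'
from meas import *
report()
for n,(a,b,c,d) in {'top':(140,150,490,290)}.items():
    s=np.load(n+'0.npy',allow_pickle=True).item(); im=s['pixels'][b:d,a:c]
    save('c_'+n+'.png',cv2.resize(im,(790,int(790*(d-b)/(c-a))),interpolation=2))
    # cups
    h=cv2.cvtColor(s['pixels'],cv2.COLOR_RGB2HSV); m=np.zeros((400,640),np.uint8); m[205:280,380:470]=cv2.inRange(h,(0,0,170),(40,60,255))[205:280,380:470]
    k,l,st,cc=cv2.connectedComponentsWithStats(m)
    for i in range(1,k):
        if st[i][4]>150: 
            v,u=np.nonzero(l==i);cnt=cv2.findContours((l==i).astype(np.uint8),0,1)[0][0][:,0]
            P=cast(s,cnt,.012)[:,:2]
            print(st[i],cc[i].round(1),cast(s,cc[i],.008)[0].round(4),cv2.minAreaRect((P*1000).astype(np.float32)))
    C=cloud(s)
    for nm,(u0,u1,v0,v1) in dict(glass=(228,255,262,285),bigA=(215,262,222,250),bigB=(270,302,195,238),box=(378,470,200,282),spoon=(290,345,266,282),oval=(238,258,176,208),redstar=(430,455,150,172),gift=(375,470,55,140)).items():
        p=C[v0:v1,u0:u1].reshape(-1,3); q=p[p[:,2]>.012]; print(nm,np.round([np.percentile(q,2,axis=0),np.percentile(q,98,axis=0)],3).tolist() if len(q) else None)
E
```

```text
top blue [283.9 215.4] mean [0.5085 0.0702] mid [0.5099 0.0686] ax 32.7 ext [0.04  0.102] tip5 28.7
top blue [237.2 235.6] mean [0.4543 0.1918] mid [0.4548 0.1916] ax 120.5 ext [0.039 0.106] tip5 7.1
top blue [324.2 245.1] mean [ 0.4321 -0.0365] mid [ 0.4323 -0.0364] ax 76.8 ext [0.028 0.064] tip5 0.7
top gold [402.8 161.3] mean [ 0.6551 -0.2423] mid [ 0.6565 -0.2417] ax 79.1 ext [0.044 0.047] tip5 -4.7
top gold [273.4 252.1] mean [0.4123 0.0964] mid [0.4119 0.0966] ax 44.1 ext [0.03  0.069] tip5 -11.5
top green [203.8 258.8] mean [0.3926 0.2795] mid [0.3946 0.281 ] ax 120.2 ext [0.043 0.05 ] tip5 30.0
top green [489.5 280.6] mean [ 0.347  -0.4603] mid [ 0.3466 -0.4591] ax 104.7 ext [0.012 0.048] tip5 -33.0
scene blue [232.3 182.6] mean [0.4594 0.194 ] mid [0.4593 0.1951] ax 117.2 ext [0.044 0.109] tip5 -15.9
scene blue [281.1 192.6] mean [0.5114 0.0737] mid [0.5137 0.0763] ax 34.5 ext [0.034 0.12 ] tip5 -23.5
scene blue [292.6 229.7] mean [ 0.4326 -0.036 ] mid [ 0.4334 -0.0351] ax 73.5 ext [0.028 0.075] tip5 10.5
scene gold [244.8 208.1] mean [0.4166 0.1012] mid [0.4171 0.1022] ax 4
[... 1059 characters left out ...]
9  0.008 ] ((397.72674560546875, -254.53773498535156), (64.02549743652344, 64.53286743164062), 0.724245548248291)
[402 268  68  12 414] [446.1 275.5] [ 0.3578 -0.3514  0.008 ] ((362.9025573730469, -323.0050048828125), (27.822769165039062, 171.543701171875), 0.91032475233078)
glass [[0.335, 0.151, 0.013], [0.379, 0.195, 0.064]]
bigA [[0.422, 0.131, 0.016], [0.484, 0.239, 0.038]]
bigB [[0.458, 0.032, 0.017], [0.554, 0.102, 0.037]]
box [[0.352, -0.399, 0.013], [0.54, -0.185, 0.026]]
spoon [[0.35, -0.043, 0.012], [0.456, -0.008, 0.964]]
oval [[0.534, 0.148, 0.017], [0.606, 0.186, 0.056]]
redstar [[0.632, -0.366, 0.014], [0.674, -0.322, 0.024]]
gift [[0.729, -0.396, 0.02], [0.925, -0.157, 0.242]]
```

View pics/c_top.png

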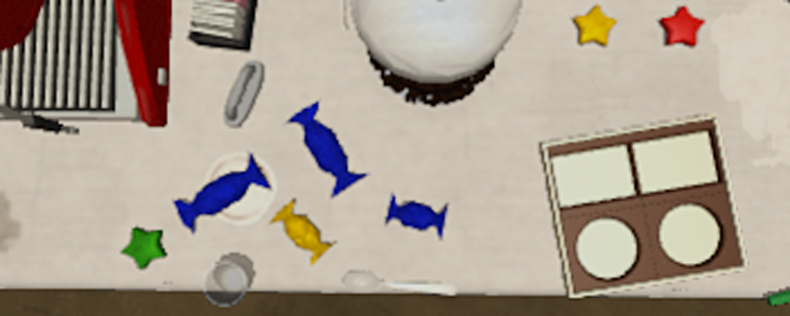

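```bash
python3 -m handwheel '[[[0.32,-1.1,-0.3,0,0,0,0.25],[0.64,-2.2,-0.6,0,0,0,0.25],[0.96,-3.3,-0.9,0,0,0,0.25],[1.28,-4.4,-1.2,0,0,0,0.25],[1.6,-5.5,-1.5,0,0,0,0.25]]]' 30
python3 -m handwheel '[[[0.3,-1.1,-0.35,0,0,0,0.25],[0.6,-2.2,-0.7,0,0,0,0.25],[0.9,-3.3,-1.05,0,0,0,0.25],[1.15,-4.12,-1.4,0,0,0,0.25],[1.15,-4.12,-1.4,0,0,0,0.25]]]'
python3 - <<'E'
from h import *
s=ctrl.sense(); r=s['tcp_rot']; print(s['t'],s['tool_pos'],r,np.degrees(2*np.arctan2(r[1],r[0])),s['grip_width'],s['force'])
E
```

```text
t: 0.7
tool_pos: [0.3485, 0.4452, 0.171]
tcp_rot: [2.621, 1.733, 0.001]
force: [0.9, 0.3, -0.2]
grip_width: 0.0645
t: 1.2
tool_pos: [0.3942, 0.2749, 0.1138]
tcp_rot: [2.626, 1.719, -0.01]
force: [-0.3, 0.2, 0.4]
grip_width: 0.0644
1.2 [0.39419008 0.27492519 0.11377122] [ 2.62565763  1.7186119  -0.01041437] 66.41312930913907 0.06440065277642375 [-0.26180291  0.16262621  0.36786998]
```

```bash
python3 -m handwheel '[[[0,0,-0.6,0,0,0,0.25],[0,0,-1.2,0,0,0,0.25],[0,0,-1.5,0,0,0,0.25],[0,0,-1.5,0,0,0,0.25]]]'
python3 - <<'E'
from h import *
a=snapshot('top')['pixels'][215:300,150:280]; b=snapshot('scene')['pixels'][140:225,140:270]
save('g1.png',cv2.resize(np.hstack([a,b]),(780,255),interpolation=2))
print(ctrl.sense()['tool_pos'])
E
```

```text
t: 1.6
tool_pos: [0.3934, 0.2824, 0.0541]
tcp_rot: [-2.62, -1.733, 0.004]
force: [0.5, 0.0, -1.2]
grip_width: 0.0643
[0.39428305 0.28281283 0.05555822]
```

View pics/g1.png

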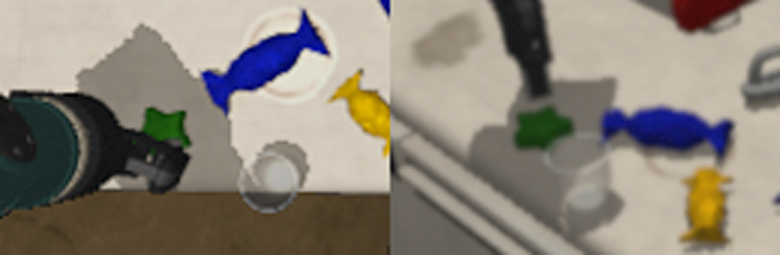

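```bash
cat >> h.py <<'E'
def proj(s,P):
    T=np.linalg.inv(np.array(s['world_from_camera'])); c=np.atleast_2d(P)@T[:3,:3].T+T[:3,3]
    c=c*[1,-1,-1]; return cv2.projectPoints(c,np.zeros(3),np.zeros(3),K(s),np.array(s['dist'],float))[0][:,0]
E
python3 - <<'E'
from h import *
st=ctrl.sense();p=st['tool_pos'];a=np.radians(67);d=np.array([np.cos(a),np.sin(a),0]);up=np.array([0,0,1])
pts=np.array([p,p+.032*d+.006*up,p-.032*d+.006*up,p+.15*up,[.394,.281,.01]])
for n,(a_,b_) in dict(top=(215,150),scene=(140,140)).items():
    s=snapshot(n); q=proj(s,pts); print(n,q.round(0).tolist())
    C=cloud(s); reg=C[a_:a_+85,b_:b_+130]; ok=(reg[...,2]>.05)&(reg[...,2]<.13)
    v,u=np.nonzero(ok)
    print(len(u), np.round(np.percentile(reg[ok],[5,50,95],axis=0),3).tolist())
    im=s['pixels'].copy()
    for x in q: cv2.circle(im,tuple(int(t) for t in x.round()),1,(255,0,255),-1)
    save('g2'+n+'.png',cv2.resize(im[a_:a_+85,b_:b_+130],(520,340),interpolation=2))
E
python3 -c "
import cv2,numpy as np
cv2.imwrite('pics/g2.png',np.vstack([cv2.imread('pics/g2top.png')[:290],cv2.imread('pics/g2scene.png')[:300]]))"
```

```text
top [[196.0, 259.0], [184.0, 254.0], [207.0, 265.0], [171.0, 264.0], [203.0, 258.0]]
212 [[0.335, 0.153, 0.053], [0.374, 0.196, 0.064], [0.393, 0.257, 0.129]]
scene [[187.0, 168.0], [183.0, 159.0], [189.0, 173.0], [175.0, 113.0], [190.0, 183.0]]
749 [[0.339, 0.15, 0.052], [0.38, 0.241, 0.065], [0.573, 0.295, 0.12]]
```

View pics/g2.png

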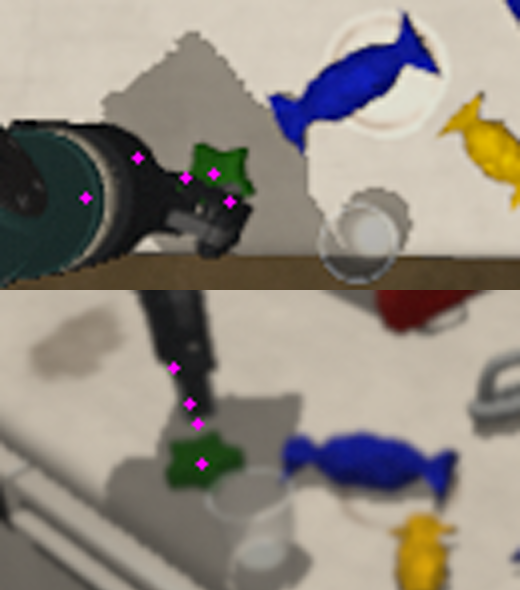

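```bash
python3 -m handwheel '[[[0,0,-0.6,0,0,0,0.25],[0,0,-1.0,0,0,0,0.25],[0,0,-1.115,0,0,0,0.25],[0,0,-1.115,0,0,0,0.25]]]'
python3 -m handwheel '[[[0,0,0,0,0,0,0.4],[0,0,0,0,0,0,0.6],[0,0,0,0,0,0,0.6],[0,0,0,0,0,0,0.6]]]' 25
python3 -m handwheel '[[[0,0,0.4,0,0,0,0.6],[0,0,0.9,0,0,0,0.6],[0,0,1.5,0,0,0,0.6],[0,0,2.1,0,0,0,0.6],[0,0,2.1,0,0,0,0.6]]]'
```

```text
t: 2.2
tool_pos: [0.3942, 0.2822, 0.0109]
tcp_rot: [2.621, 1.732, -0.0]
force: [-0.7, -0.2, -0.1]
grip_width: 0.0642
t: 2.6
tool_pos: [0.3944, 0.2824, 0.0118]
tcp_rot: [-2.621, -1.732, -0.002]
force: [-1.7, -1.0, 7.0]
grip_width: 0.0454
t: 3.1
tool_pos: [0.3962, 0.2838, 0.0978]
tcp_rot: [-2.62, -1.731, -0.012]
force: [0.6, 0.1, -0.1]
grip_width: 0.0456
```

```bash
python3 -m handwheel '[[[0.3,-0.9,0.2,0,0,0.7,0.6],[0.6,-1.9,0.4,0,0,1.4,0.6],[0.9,-2.9,0.5,0,0,2.1,0.6],[1.2,-3.9,0.5,0,0,2.8,0.6],[1.3,-5.0,0.5,0,0,3.5,0.6]]]'
python3 -m handwheel '[[[0,-1.1,0,0,0,0.7,0.6],[0,-2.2,0,0,0,1.4,0.6],[0,-3.3,0,0,0,2.1,0.6],[-0.2,-4.4,0,0,0,2.8,0.6],[-0.5,-5.4,0,0,0,3.18,0.6]]]'
python3 -m handwheel '[[[-0.3,-1.0,0,0,0,0,0.6],[-0.5,-2.0,0,0,0,0,0.6],[-0.72,-3.01,0,0,0,0,0.6],[-0.72,-3.01,0,0,0,0,0.6],[-0.72,-3.01,0,0,0,0,0.6]]]'
python3 - <<'E'
from h import *
st=ctrl.sense();p=st['tool_pos']; print(p)
a=snapshot('top')['pixels'][195:290,360:490]; s=snapshot('scene'); b=s['pixels'][225:355,320:480]
save('g3.png',np.hstack([cv2.resize(a,(400,292),interpolation=2),cv2.resize(b,(360,292),interpolation=2)]))
E
```

```text
t: 3.6
tool_pos: [0.4483, 0.0815, 0.1149]
tcp_rot: [2.323, 2.114, 0.005]
force: [-0.2, -0.3, -0.0]
grip_width: 0.0454
t: 4.1
tool_pos: [0.4268, -0.136, 0.1146]
tcp_rot: [2.01, 2.412, 0.002]
force: [-0.1, -0.2, -1.0]
grip_width: 0.0454
t: 4.6
tool_pos: [0.3969, -0.2553, 0.1144]
tcp_rot: [2.017, 2.409, 0.0]
force: [0.9, 0.6, -0.1]
grip_width: 0.0458
[ 0.39692621 -0.25531708  0.11442192]
```

View pics/g3.png

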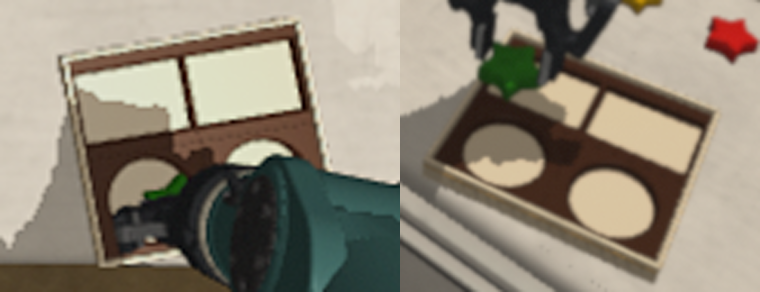

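Run:
```python
from h import *
from meas import blobs
s=np.load('scene0.npy',allow_pickle=True).item()
h=cv2.cvtColor(s['pixels'],cv2.COLOR_RGB2HSV); m=np.zeros((400,640),np.uint8); m[240:345,335:462]=cv2.inRange(h,(0,0,150),(40,110,255))[240:345,335:462]
k,l,st,cc=cv2.connectedComponentsWithStats(m)
for i in range(1,k):
    if st[i][4]>200:
        cnt=cv2.findContours((l==i).astype(np.uint8),0,1)[0][0][:,0]
        P=cast(s,cnt,.010)[:,:2]; (c,w,a)=cv2.minAreaRect((P*1000).astype(np.float32)); print(cc[i].round(1),cast(s,cc[i],.009)[0].round(4),np.round(c,1),np.round(w,1),a)
s=snapshot('scene'); p=ctrl.sense()['tool_pos']
for mm,c,_ in blobs(s,'green'):
    v,u=np.nonzero(mm); P=cast(s,np.c_[u,v],p[2]-.0015); print(c,P.mean(0),np.ptp(P,axis=0),(P.max(0)+P.min(0))/2-p)
```

```text
[346.2 256.9] [ 0.4501 -0.1707  0.009 ] [ 438.6 -161.7] [156.5  63.8] 10.006510734558105
[435.6 282.6] [ 0.5098 -0.3464  0.009 ] [ 479.1 -286.2] [270.7 233.6] 24.713808059692383
[383.2 264.9] [ 0.4818 -0.2417  0.009 ] [ 481.5 -241. ] [52.6 86.8] 9.78464126586914
[428.5 283.6] [ 0.4984 -0.3366  0.009 ] [ 498.3 -335.8] [52.  87.4] 9.529808044433594
[365.6 294. ] [ 0.3979 -0.2557  0.009 ] [ 398.  -255.7] [61.  64.9] 40.18675994873047
[413.6 315.3] [ 0.4148 -0.3507  0.009 ] [ 414.5 -349.4] [61.9 65.3] 27.872516632080078
[377.5 330.7] [ 0.3455 -0.3174  0.009 ] [ 339.9 -309. ] [ 25.2 152.3] 10.120726585388184
[350.8 333.1] [ 0.3114 -0.284   0.009 ] [ 310.5 -284.5] [80.6 13.8] 89.85956573486328
[600.01190476 140.25      ] [ 1.12743145 -0.48980963  0.11309358] [7.24075758e-02 6.32091332e-02 2.22044605e-16] [ 0.72597404 -0.23945403 -0.0015    ]
[627.15853659 154.42682927] [ 1.10067212 -0.55955792  0.11309358] [7.66136082e-02 3.55918236e-02 1.11022302e-16] [ 0.70306151 -0.30605433 -0.0015    ]
[368.55408971 255.06596306] [ 0.39888103 -0.24964364  0.11309358] [0.0555562  0.04569702 0.        ] [ 0.00238549  0.00282007 -0.0015    ]
[452.89928058 380.92086331] [ 0.2824889  -0.46655589  0.11309358] [0.01375801 0.03371002 0.        ] [-0.11493215 -0.21261364 -0.0015    ]
```

```bash
python3 -m handwheel '[[[-0.03,-0.05,-0.8,0,0,0,0.6],[-0.03,-0.05,-1.6,0,0,0,0.6],[-0.03,-0.05,-2.1,0,0,0,0.6],[-0.03,-0.05,-2.3,0,0,0,0.6],[-0.03,-0.05,-2.3,0,0,0,0.6]]]'
python3 -m handwheel '[[[0,0,-0.03,0,0,0,0.6],[0,0,-0.06,0,0,0,0.6],[0,0,-0.08,0,0,0,0.6],[0,0,-0.08,0,0,0,0.6]]]'
python3 - <<'E'
from h import *
a=snapshot('scene')['pixels'][225:355,320:480]
save('g4.png',cv2.resize(a,(640,520),interpolation=2))
E
```

```text
t: 5.25
tool_pos: [0.3963, -0.2546, 0.022]
tcp_rot: [-2.008, -2.414, 0.0]
force: [0.9, -0.8, 0.9]
grip_width: 0.0457
t: 5.65
tool_pos: [0.3965, -0.2565, 0.02]
tcp_rot: [2.012, 2.411, 0.0]
force: [0.4, 0.1, -0.6]
grip_width: 0.0455
```

View pics/g4.png

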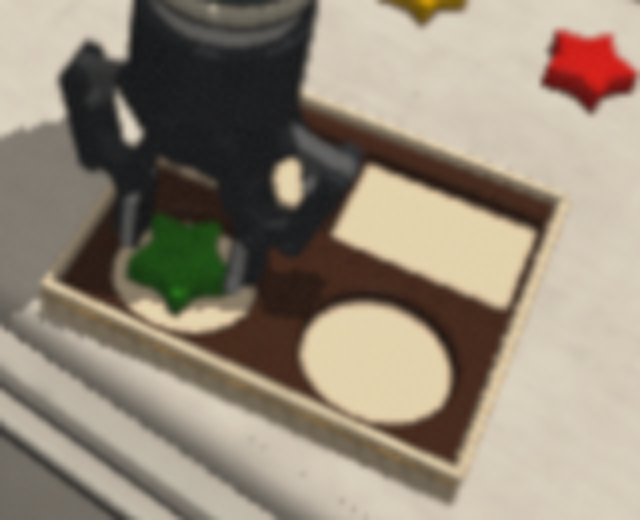

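```bash
python3 -m handwheel '[[[0,0,-0.03,0,0,0,0.6],[0,0,-0.03,0,0,0,0.6],[0,0,-0.03,0,0,0,0.6]]]'
python3 -m handwheel '[[[0,0,0,0,0,0,0.35],[0,0,0,0,0,0,0.35],[0,0,0,0,0,0,0.3],[0,0,0.1,0,0,0,0.3],[0,0,0.3,0,0,0,0.3]]]'
python3 -m handwheel '[[[0,0,0.8,0,0,0,0.3],[0,0,1.6,0,0,0,0.25],[0.5,0,2.2,0,0,0,0.25],[1.3,0.0,2.4,0,0,0,0.25],[2.3,0.1,2.4,0,0,0,0.25]]]'
python3 - <<'E'
from h import *
print(ctrl.sense()['tool_pos'])
s=snapshot('scene'); save('g5.png',cv2.resize(s['pixels'][225:355,320:480],(480,390),interpolation=2))
E
python3 meas.py | grep -E 'green|gold'
```

```text
t: 6.0
tool_pos: [0.3966, -0.2565, 0.0197]
tcp_rot: [2.012, 2.411, -0.0]
force: [-1.5, 1.7, 14.6]
grip_width: 0.0455
t: 6.5
tool_pos: [0.3958, -0.256, 0.0302]
tcp_rot: [-2.011, -2.411, 0.001]
force: [-0.0, -0.1, 0.3]
grip_width: 0.0597
t: 7.0
tool_pos: [0.4881, -0.2538, 0.1287]
tcp_rot: [2.015, 2.407, -0.001]
force: [0.8, -0.7, -0.6]
grip_width: 0.0641
[ 0.48807711 -0.25379456  0.12873201]
top gold [402.8 161.3] mean [ 0.6551 -0.2422] mid [ 0.6564 -0.2413] ax 75.7 ext [0.044 0.047] tip5 -4.4
top gold [273.4 252.1] mean [0.4123 0.0964] mid [0.4119 0.0967] ax 44.2 ext [0.031 0.069] tip5 -10.0
top green [408.  259.8] mean [ 0.3968 -0.2539] mid [ 0.3983 -0.2524] ax 71.5 ext [0.043 0.046] tip5 -6.3
scene gold [244.8 208.2] mean [0.4165 0.101 ] mid [0.417  0.1021] ax 47.2 ext [0.03  0.088] tip5 -22.9
scene gold [428.5 222. ] mean [ 0.6566 -0.2524] mid [ 0.6581 -0.2539] ax 14.2 ext [0.028 0.056] tip5 31.4
scene green [364.8 289.4] mean [ 0.4053 -0.2485] mid [ 0.4046 -0.2486] ax 31.8 ext [0.045 0.054] tip5 -7.3
scene green [453.  380.9] mean [ 0.3452 -0.4628] mid [ 0.3447 -0.461 ] ax 104.5 ext [0.011 0.041] tip5 28.8
```

View pics/g5.png

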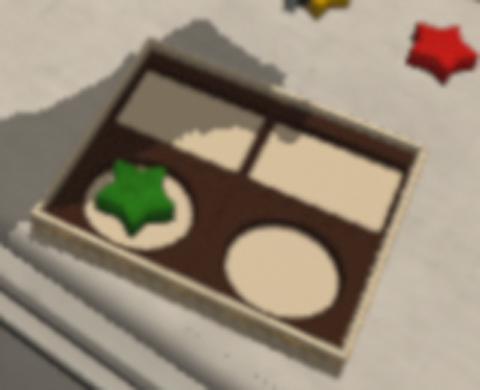

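```bash
python3 -m handwheel '[[[1.1,0.0,0,0,0,0.3,0.25],[2.2,0.1,0,0,0,0.68,0.25],[3.2,0.2,0,0,0,0.68,0.25],[4.2,0.24,0,0,0,0.68,0.25],[4.2,0.24,-0.6,0,0,0.68,0.25]]]'
python3 -m handwheel '[[[0,0,-0.8,0,0,0,0.25],[0,0,-1.2,0,0,0,0.25],[0,0,-1.2,0,0,0,0.25]]]'
python3 - <<'E'
from h import *
p=ctrl.sense()['tool_pos'];print(p);s=snapshot('scene');t=snapshot('top'); print(proj(s,p),proj(t,p))
save('g6.png',np.hstack([cv2.resize(s['pixels'][160:260,370:500],(390,300),interpolation=2),cv2.resize(t['pixels'][120:220,350:480],(390,300),interpolation=2)]))
E
```

```text
t: 7.65
tool_pos: [0.6645, -0.2414, 0.1059]
tcp_rot: [1.93, 2.465, 0.012]
force: [0.5, 0.4, 0.6]
grip_width: 0.0642
t: 7.95
tool_pos: [0.6523, -0.2425, 0.0513]
tcp_rot: [-1.936, -2.465, 0.005]
force: [-0.8, -0.4, 0.1]
grip_width: 0.0642
[ 0.65229269 -0.24246458  0.0512568 ]
[[426.95702981 208.09126195]] [[406.08179844 159.24110766]]
```

View pics/g6.png

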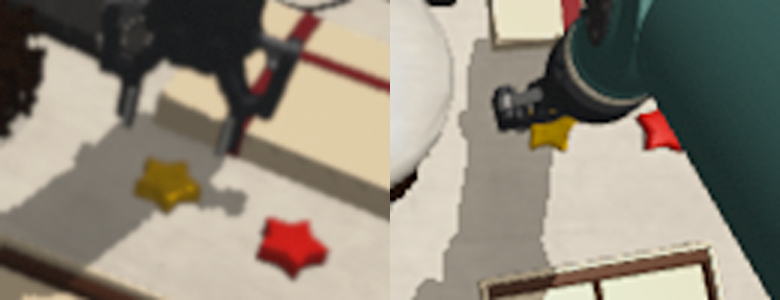

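```bash
python3 -m handwheel '[[[0,0,-0.6,0,0,0,0.25],[0,0,-1.0,0,0,0,0.25],[0,0,-1.09,0,0,0,0.25],[0,0,-1.09,0,0,0,0.25]]]'
python3 -m handwheel '[[[0,0,0,0,0,0,0.4],[0,0,0,0,0,0,0.6],[0,0,0,0,0,0,0.6],[0,0,0,0,0,0,0.6]]]' 25
python3 -m handwheel '[[[0,0,0.4,0,0,0,0.6],[0,0,0.9,0,0,0,0.6],[0,0,1.5,0,0,0,0.6],[0,0,2.1,0,0,0,0.6],[0,0,2.1,0,0,0,0.6]]]'
```

```text
t: 8.45
tool_pos: [0.6558, -0.2426, 0.0106]
tcp_rot: [-1.94, -2.47, 0.001]
force: [-0.2, 0.8, -0.2]
grip_width: 0.064
t: 8.85
tool_pos: [0.6569, -0.2423, 0.0122]
tcp_rot: [1.939, 2.47, 0.001]
force: [-1.6, 1.1, 6.6]
grip_width: 0.0452
t: 9.35
tool_pos: [0.6594, -0.2438, 0.0996]
tcp_rot: [1.936, 2.464, 0.005]
force: [0.4, 0.1, 0.1]
grip_width: 0.0455
```

```bash
python3 -m handwheel '[[[-1.0,-0.45,0.2,0,0,0,0.6],[-2.1,-0.9,0.2,0,0,0,0.6],[-3.2,-1.35,0.2,0,0,0,0.6],[-4.3,-1.9,0.2,0,0,0,0.6],[-5.3,-2.4,0.2,0,0,-0.5,0.6]]]'
python3 -m handwheel '[[[-0.5,-0.2,0,0,0,0,0.6],[-0.75,-0.3,0,0,0,0,0.6],[-0.75,-0.3,-0.6,0,0,0,0.6],[-0.75,-0.3,-1.2,0,0,0,0.6],[-0.75,-0.3,-1.2,0,0,0,0.6]]]'
python3 - <<'E'
from h import *
from meas import blobs
p=ctrl.sense()['tool_pos'];print(p);s=snapshot('scene')
for mm,c,_ in blobs(s,'gold'):
    v,u=np.nonzero(mm); P=cast(s,np.c_[u,v],p[2]-.0015); 
    if c[0]>300 and c[1]>200: print(c,P.mean(0),np.ptp(P,axis=0),(P.max(0)+P.min(0))/2-p)
E
```

```text
t: 9.85
tool_pos: [0.4415, -0.3395, 0.1026]
tcp_rot: [-1.995, -2.426, 0.001]
force: [0.2, -0.8, -0.5]
grip_width: 0.0451
t: 10.35
tool_pos: [0.414, -0.349, 0.0526]
tcp_rot: [-1.989, -2.427, -0.001]
force: [-1.1, 0.4, 1.2]
grip_width: 0.0452
[ 0.41395285 -0.34897924  0.05258249]
[414.9424307  301.44989339] [ 0.41168562 -0.34698445  0.05108249] [0.05466693 0.04914291 0.        ] [-0.00094435  0.00097084 -0.0015    ]
```

```bash
python3 -m handwheel '[[[0.02,-0.02,-0.5,0,0,0,0.6],[0.02,-0.02,-0.75,0,0,0,0.6],[0.02,-0.02,-0.85,0,0,0,0.6],[0.02,-0.02,-0.88,0,0,0,0.6],[0.02,-0.02,-0.9,0,0,0,0.6]]]'
python3 -m handwheel '[[[0,0,0,0,0,0,0.6],[0,0,0,0,0,0,0.35],[0,0,0,0,0,0,0.35],[0,0,0,0,0,0,0.3],[0,0,0.2,0,0,0,0.3]]]'
python3 -m handwheel '[[[0,0,0.8,0,0,0,0.3],[0,0,1.6,0,0,0,0.25],[0,0.6,2.2,0,0,0,0.25],[0,1.5,2.4,0,0,0,0.25],[0,2.6,2.4,0,0,0,0.25]]]'
```

```text
t: 10.9
tool_pos: [0.4155, -0.351, 0.02]
tcp_rot: [1.992, 2.428, -0.0]
force: [-0.9, 1.3, 13.1]
grip_width: 0.0453
t: 11.4
tool_pos: [0.4144, -0.3511, 0.0263]
tcp_rot: [-1.992, -2.427, 0.0]
force: [-0.1, 0.3, -0.0]
grip_width: 0.0596
t: 11.9
tool_pos: [0.4163, -0.2486, 0.1248]
tcp_rot: [1.995, 2.42, 0.001]
force: [-0.2, -0.0, -0.3]
grip_width: 0.0638
```

```bash
python3 -m handwheel '[[[0.3,0.9,0,0,0,1.6,0.25],[0.6,1.9,0,0,0,3.2,0.25],[0.6,2.9,0,0,0,4.8,0.25],[0.6,3.9,0,0,0,6.4,0.25],[0.5,4.9,0,0,0,8.0,0.25]]]'
python3 -m handwheel '[[[-0.05,0.4,0,0,0,1.6,0.25],[-0.05,0.4,0,0,0,3.2,0.25],[-0.05,0.4,-0.6,0,0,4.8,0.25],[-0.05,0.4,-1.2,0,0,5.0,0.25],[-0.05,0.4,-1.2,0,0,5.0,0.25]]]'
python3 - <<'E'
from h import *
st=ctrl.sense();p=st['tool_pos'];print(p,st['joint_positions'].round(2));s=snapshot('scene');t=snapshot('top'); print(proj(s,p),proj(t,p))
save('g7.png',np.hstack([cv2.resize(s['pixels'][180:280,230:360],(390,300),interpolation=2),cv2.resize(t['pixels'][190:290,260:390],(390,300),interpolation=2)]))
E
```

```text
t: 12.4
tool_pos: [0.4357, -0.0499, 0.1233]
tcp_rot: [1.034, 2.965, 0.001]
force: [0.9, 0.9, -0.0]
grip_width: 0.0642
t: 12.9
tool_pos: [0.4316, -0.0356, 0.0734]
tcp_rot: [-0.376, -3.115, 0.002]
force: [0.2, 0.6, 0.3]
grip_width: 0.0636
[ 0.43160458 -0.0355913   0.0733809 ] [ 0.31  0.56 -0.44  2.34  0.7   0.36  2.17]
[[291.46811256 210.19714519]] [[323.69708719 245.88790034]]
```

View pics/g7.png

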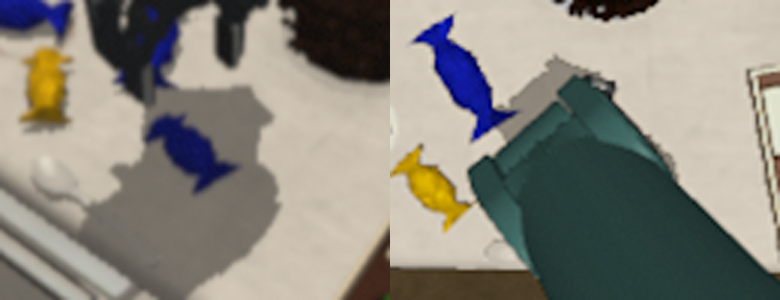

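```bash
python3 -m handwheel '[[[0,0,-0.8,0,0,0,0.25],[0,0,-1.3,0,0,0,0.25],[0,0,-1.51,0,0,0,0.25],[0,0,-1.51,0,0,0,0.25]]]'
python3 -m handwheel '[[[0,0,0,0,0,0,0.4],[0,0,0,0,0,0,0.6],[0,0,0,0,0,0,0.6],[0,0,0,0,0,0,0.6]]]' 25
python3 -m handwheel '[[[0,0,0.4,0,0,0,0.6],[0,0,0.9,0,0,0,0.6],[0,0,1.5,0,0,0,0.6],[0,0,2.1,0,0,0,0.6],[0,0,2.1,0,0,0,0.6]]]'
```

```text
t: 13.4
tool_pos: [0.4335, -0.0353, 0.0145]
tcp_rot: [0.376, 3.119, -0.001]
force: [-0.6, -0.4, 0.6]
grip_width: 0.0646
t: 13.8
tool_pos: [0.4338, -0.0354, 0.0155]
tcp_rot: [0.377, 3.116, 0.001]
force: [-0.3, -0.2, 7.2]
grip_width: 0.0458
t: 14.3
tool_pos: [0.4347, -0.0357, 0.101]
tcp_rot: [0.379, 3.113, 0.001]
force: [0.5, -0.0, 0.9]
grip_width: 0.0455
```

```bash
python3 -m handwheel '[[[0.3,-0.5,0.2,0,0,-1.6,0.6],[0.6,-1.0,0.4,0,0,-3.2,0.6],[0.9,-1.5,0.6,0,0,-4.8,0.6],[1.2,-2.0,0.6,0,0,-6.4,0.6],[1.2,-2.5,0.6,0,0,-8.0,0.6]]]'
python3 -m handwheel '[[[0,-0.5,0,0,0,-1.6,0.6],[0,-1.0,0,0,0,-3.2,0.6],[0,-1.5,0,0,0,-4.8,0.6],[0,-2.0,0,0,0,-6.4,0.6],[0,-2.62,0,0,0,-8.0,0.6]]]'
python3 -m handwheel '[[[0,0,0,0,0,-1.6,0.6],[0,0,0,0,0,-3.2,0.6],[0,0,0,0,0,-4.8,0.6],[0,0,0,0,0,-6.4,0.6],[0,0,0,0,0,-8.0,0.6]]]'
python3 -m handwheel '[[[0,0,0,0,0,-1.6,0.6],[0,0,0,0,0,-3.2,0.6],[0,0,0,0,0,-4.8,0.6],[0,0,-0.6,0,0,-6.4,0.6],[0,0,-1.0,0,0,-7.2,0.6]]]'
python3 -m handwheel '[[[0,0,0,0,0,0,0.6],[0,0,0,0,0,0,0.6]]]'
cat > twi.py <<'E'
from h import *
from meas import blobs
import sys
col=sys.argv[1]
st=ctrl.sense();p=st['tool_pos'];r=st['tcp_rot'];print(p,np.degrees(2*np.arctan2(r[1],r[0])),st['joint_positions'].round(2))
s=snapshot('scene')
for mm,c,_ in blobs(s,col):
    if not(300<c[0]<480 and 200<c[1]<340): continue
    v,u=np.nonzero(mm); P=cast(s,np.c_[u,v],float(sys.argv[2]) if len(sys.argv)>2 else p[2]); ce=P.mean(0)[:2]
    w,V=np.linalg.eigh(np.cov((P[:,:2]-ce).T)); print(c,'off',ce-p[:2],'ax',np.degrees(np.arctan2(V[1,1],V[0,1]))%180)
save(f'tw{st["t"]:.1f}.png',cv2.resize(s['pixels'][205:355,320:480],(480,450),interpolation=2))
E
python3 twi.py blue; ls pics
```

```text
t: 14.8
tool_pos: [0.4831, -0.1366, 0.1225]
tcp_rot: [1.428, 2.795, 0.002]
force: [0.4, 0.3, -0.4]
grip_width: 0.0458
t: 15.3
tool_pos: [0.4804, -0.2404, 0.1218]
tcp_rot: [-2.298, -2.141, 0.001]
force: [0.7, 0.8, 0.5]
grip_width: 0.0456
t: 15.8
tool_pos: [0.4803, -0.2403, 0.1218]
tcp_rot: [-2.893, -1.224, 0.002]
force: [-0.9, -0.0, 0.1]
grip_width: 0.0456
t: 16.3
tool_pos: [0.4806, -0.2402, 0.0814]
tcp_rot: [3.129, 0.273, -0.001]
force: [0.5, 0.0, -0.2]
grip_width: 0.0454
t: 16.5
tool_pos: [0.4806, -0.2401, 0.082]
tcp_rot: [-3.129, -0.282, 0.002]
force: [-0.7, 0.1, -0.4]
grip_width: 0.0459
[ 0.4805695  -0.24013445  0.08204131] -349.6891566791528 [ 0.3   0.59  0.11  2.14 -0.15  0.42  0.71]
[394.8313253  241.34939759] off [ 0.00637456 -0.01436921] ax 55.685672250869835
c_top.png
g1.png
g2.png
g2scene.png
g2top.png
g3.png
g4.png
g5.png
g6.png
g7.png
scene0.png
top0.png
tw16.5.png
```

View pics/tw16.5.png

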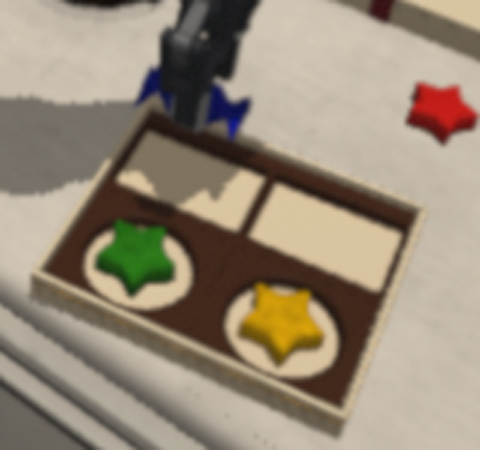

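```bash
python3 -m handwheel '[[[0,0,-0.7,0,0,0,0.6],[0,0,-1.2,0,0,0,0.6],[0,0,-1.4,0,0,0,0.6],[0,0,-1.45,0,0,0,0.6],[0,0,-1.47,0,0,0,0.6]]]'
python3 -m handwheel '[[[0,0,-0.02,0,0,0,0.6],[0,0,-0.04,0,0,0,0.6],[0,0,-0.04,0,0,0,0.6]]]'
```

```text
t: 17.05
tool_pos: [0.4814, -0.2406, 0.0241]
tcp_rot: [3.129, 0.28, 0.002]
force: [-0.6, 0.3, 0.4]
grip_width: 0.0456
t: 17.35
tool_pos: [0.4817, -0.2406, 0.0236]
tcp_rot: [3.128, 0.28, 0.003]
force: [0.2, 0.8, 7.8]
grip_width: 0.0457
```

```bash
python3 -m handwheel '[[[0,0,0,0,0,0,0.35],[0,0,0,0,0,0,0.3],[0,0,0,0,0,0,0.3],[0,0,0.2,0,0,0,0.3],[0,0,1.0,0,0,0,0.3]]]'
python3 -m handwheel '[[[0,0.2,0.8,0,0,-1,0.3],[0,1.0,1.4,0,0,-2.5,0.3],[0,2.1,1.4,0,0,-4,0.3],[0,3.2,1.4,0,0,-5.5,0.3],[0,4.3,1.4,0,0,-7,0.3]]]'
python3 -m handwheel '[[[-0.2,1.0,0,0,0,-1.5,0.3],[-0.6,2.0,0,0,0,-3,0.3],[-1.0,3.0,0,0,0,-3.96,0.3],[-1.4,3.9,0,0,0,-3.96,0.3],[-1.69,4.16,0,0,0,-3.96,0.3]]]'
python3 -m handwheel '[[[0,0,-0.5,0,0,0,0.3],[0,0,-1.0,0,0,0,0.3],[0,0,-1.0,0,0,0,0.3]]]'
python3 - <<'E'
from h import *
st=ctrl.sense();p=st['tool_pos'];r=st['tcp_rot'];print(p,np.degrees(2*np.arctan2(r[1],r[0])),st['joint_positions'].round(2),st['tcp_rot']);s=snapshot('scene');t=snapshot('top'); print(proj(s,p),proj(t,p))
save('g8.png',np.hstack([cv2.resize(s['pixels'][150:250,180:310],(390,300),interpolation=2),cv2.resize(t['pixels'][190:290,220:350],(390,300),interpolation=2)]))
E
```

```text
t: 17.85
tool_pos: [0.4791, -0.2392, 0.0604]
tcp_rot: [-3.126, -0.28, 0.008]
force: [0.8, 0.7, 0.2]
grip_width: 0.0599
t: 18.35
tool_pos: [0.4811, -0.0667, 0.1187]
tcp_rot: [-3.066, 0.683, -0.002]
force: [0.1, 0.6, 0.9]
grip_width: 0.0598
t: 18.85
tool_pos: [0.412, 0.1025, 0.118]
tcp_rot: [-2.91, 1.181, 0.003]
force: [-0.5, 0.6, 0.6]
grip_width: 0.0597
t: 19.15
tool_pos: [0.4123, 0.0985, 0.0769]
tcp_rot: [2.906, -1.19, -0.005]
force: [-0.1, -0.8, 0.4]
grip_width: 0.0601
[0.41226005 0.09847174 0.07694166] -44.537329205296686 [-0.58  0.55  0.32  2.39 -0.63  0.29 -0.47] [ 2.90615159 -1.19004331 -0.00454204]
[[241.44275178 187.54936362]] [[268.59868783 253.26157813]]
```

View pics/g8.png

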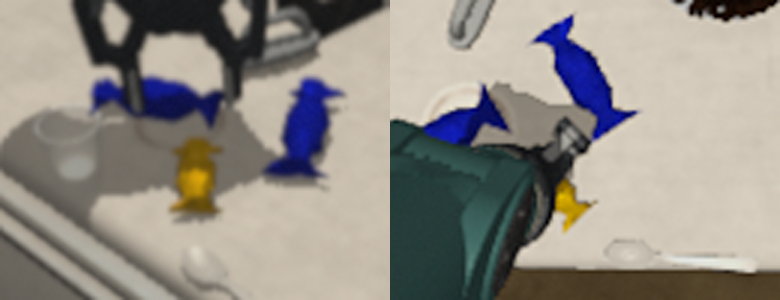

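```bash
python3 -m handwheel '[[[0,0,-0.8,0,0,0,0.3],[0,0,-1.3,0,0,0,0.3],[0,0,-1.59,0,0,0,0.3],[0,0,-1.59,0,0,0,0.3]]]'
python3 -m handwheel '[[[0,0,0,0,0,0,0.4],[0,0,0,0,0,0,0.6],[0,0,0,0,0,0,0.6],[0,0,0,0,0,0,0.6]]]' 25
python3 -m handwheel '[[[0,0,0.4,0,0,0,0.6],[0,0,0.9,0,0,0,0.6],[0,0,1.5,0,0,0,0.6],[0,0,2.1,0,0,0,0.6],[0,0,2.6,0,0,0,0.6]]]'
```

```text
t: 19.65
tool_pos: [0.4136, 0.0978, 0.014]
tcp_rot: [2.906, -1.193, -0.001]
force: [1.1, 0.1, 0.7]
grip_width: 0.0597
t: 20.05
tool_pos: [0.4141, 0.0982, 0.0153]
tcp_rot: [-2.906, 1.191, -0.003]
force: [0.2, 0.0, 7.1]
grip_width: 0.0444
t: 20.55
tool_pos: [0.4133, 0.0984, 0.1198]
tcp_rot: [-2.906, 1.191, -0.001]
force: [0.2, 0.8, -0.3]
grip_width: 0.0444
```

```bash
python3 -m handwheel '[[[0.6,-0.6,0.1,0,0,1,0.6],[1.1,-1.5,0.1,0,0,2,0.6],[1.5,-2.5,0.1,0,0,3.2,0.6],[1.5,-3.6,0.1,0,0,4.5,0.6],[1.5,-4.7,0.1,0,0,6,0.6]]]'
python3 -m handwheel '[[[0,-1.1,0,0,0,1.5,0.6],[0,-2.2,0,0,0,3,0.6],[0.2,-3.3,0,0,0,4.5,0.6],[0.4,-4.4,0,0,0,4.9,0.6],[0.61,-5.5,0,0,0,4.9,0.6]]]'
python3 -m handwheel '[[[0,-0.62,0,0,0,0,0.6],[0,-0.62,-0.6,0,0,0,0.6],[0,-0.62,-1.0,0,0,0,0.6],[0,-0.62,-1.0,0,0,0,0.6]]]'
python3 twi.py gold
```

```text
t: 21.05
tool_pos: [0.474, -0.0911, 0.1228]
tcp_rot: [3.117, -0.388, 0.002]
force: [-0.5, -1.2, -0.9]
grip_width: 0.0447
t: 21.55
tool_pos: [0.4974, -0.3115, 0.1229]
tcp_rot: [-3.13, -0.272, -0.0]
force: [0.7, 0.4, -0.4]
grip_width: 0.0445
t: 21.95
tool_pos: [0.496, -0.3336, 0.0806]
tcp_rot: [-3.127, -0.271, 0.006]
force: [-0.1, 1.1, 0.2]
grip_width: 0.0447
[ 0.49595904 -0.33358941  0.08064017] -350.09221883146887 [ 0.41  0.65  0.15  2.   -0.19  0.51  0.87]
[420.625      253.66666667] off [-0.00389709  0.02540435] ax 8.945154323534155
[446.70243902 262.85365854] off [ 0.00700093 -0.02290211] ax 57.10396704177079
[413.4543379  311.76712329] off [-0.1264644  -0.02869037] ax 20.698770015874175
```

```bash
python3 -m handwheel '[[[0,0,-0.7,0,0,0,0.6],[0,0,-1.2,0,0,0,0.6],[0,0,-1.4,0,0,0,0.6],[0,0,-1.45,0,0,0,0.6],[0,0,-1.48,0,0,0,0.6]]]'
python3 -m handwheel '[[[0,0,-0.02,0,0,0,0.6],[0,0,-0.04,0,0,0,0.6],[0,0,-0.04,0,0,0,0.6]]]'
python3 twi.py gold
```

```text
t: 22.5
tool_pos: [0.4984, -0.3349, 0.024]
tcp_rot: [3.129, 0.272, 0.002]
force: [1.0, 0.2, -0.3]
grip_width: 0.0444
t: 22.8
tool_pos: [0.4986, -0.3351, 0.0234]
tcp_rot: [3.129, 0.272, 0.003]
force: [-0.4, 1.8, 8.4]
grip_width: 0.0444
[ 0.49855335 -0.33508936  0.02340647] 9.9203887853436 [ 0.43  0.74  0.12  2.01 -0.21  0.4   0.88]
[416.78723404 272.34042553] off [-0.00197036  0.02641357] ax 11.211157121713
[441.81339713 281.83253589] off [ 0.0084151  -0.02285494] ax 44.39094231593771
[413.4543379  311.76712329] off [-0.08744543 -0.01457163] ax 20.698770015874118
```

Contact at 8 N. I'll release, retreat clear and inspect.

```bash
python3 -m handwheel '[[[0,0,0,0,0,0,0.35],[0,0,0,0,0,0,0.3],[0,0,0,0,0,0,0.3],[0,0,0.2,0,0,0,0.3],[0,0,1.0,0,0,0,0.3]]]'
python3 -m handwheel '[[[0,0,1,0,0,0,0.3],[0,0,2,0,0,0,0.3],[0,0.8,2.6,0,0,0,0.3],[0,1.9,2.8,0,0,0,0.3],[0,3.0,3,0,0,0,0.3]]]'
python3 -m handwheel '[[[0,1.1,0,0,0,0,0.3],[0,2.2,0,0,0,0,0.3],[0,3.3,0,0,0,0,0.3],[0,4.4,0,0,0,0,0.3],[0,5,0,0,0,0,0.3]]]'
python3 -m handwheel '[[[0,0,0,0,0,0,0.3],[0,0,0,0,0,0,0.3]]]'
python3 - <<'E'
from h import *
s=snapshot('scene');t=snapshot('top')
save('g9.png',np.hstack([cv2.resize(s['pixels'][225:355,320:480],(400,325),interpolation=2),cv2.resize(t['pixels'][195:290,370:480],(376,325),interpolation=2)]))
C=cloud(t)
for nm,c in dict(A=(.3975,-.2555),B=(.4145,-.350),L=(.4805,-.241),R=(.4975,-.3355)).items():
    d=np.hypot(C[...,0]-c[0],C[...,1]-c[1])<.012; print(nm,np.percentile(C[d][:,2],[5,50,95]).round(4))
E
python3 meas.py
```

```text
t: 23.35
tool_pos: [0.4957, -0.3332, 0.0596]
tcp_rot: [-3.126, -0.272, 0.008]
force: [-0.6, 0.1, 0.4]
grip_width: 0.0598
t: 23.85
tool_pos: [0.4981, -0.2141, 0.1832]
tcp_rot: [3.129, 0.268, 0.004]
force: [0.0, 0.2, 0.4]
grip_width: 0.0595
t: 24.35
tool_pos: [0.4942, -0.0124, 0.181]
tcp_rot: [-3.129, -0.273, 0.008]
force: [1.1, 0.6, -0.2]
grip_width: 0.06
t: 24.55
tool_pos: [0.498, -0.0143, 0.1819]
tcp_rot: [3.129, 0.274, 0.001]
force: [0.6, -0.6, -0.1]
grip_width: 0.0595
A [0.0259 0.0281 0.0305]
B [0.0254 0.0282 0.0307]
L [0.0331 0.0373 0.0409]
R [0.0322 0.0369 0.0398]
top blue [237.2 235.6] mean [0.4543 0.1918] mid [0.4548 0.1916] ax 120.5 ext [0.039 0.106] tip5 7.1
top blue [400.9 226.3] mean [ 0.483 -0.235] mid [ 0.4839 -0.2346] ax 98.0 ext [0.03  0.068] tip5 -0.8
top gold [442.8 219. ] mean [ 0.5033 -0.3445] mid [ 0.5035 -0.3442] ax 99.3 ext [0.037 0.077] tip5 26.8
top gold [445.3 254. ] mean [ 0.413  -0.3491] mid [ 0.4146 -0.349 ] ax 81.2 ext [0.044 0.049] tip5 -6.0
top green [408.  259.8] mean [ 0.3968 -0.2539] mid [ 0.3983 -0.2524] ax 71.5 ext [0.043 0.046] tip5 -6.3
top green [489.6 280.6] mean [ 0.347  -0.4605] mid [ 0.3467 -0.4591] ax 104.4 ext [0.012 0.048] tip5 35.0
scene blue [232.2 182.6] mean [0.4594 0.194 ] mid [0.4595 0.1951] ax 117.0 ext [0.044 0.109] tip5 -15.9
scene blue [281.1 192.5] mean [0.5117 0.0737] mid [0.5141 0.0758] ax 34.8 ext [0.032 0.12 ] tip5 -21.2
scene blue [380.9 256.6] mean [ 0.4921 -0.2284] mid [ 0.4908 -0.2288] ax 101.0 ext [0.041 0.07 ] tip5 -5.3
scene gold [433.  277.8] mean [ 0.5148 -0.3371] mid [ 0.5149 -0.3357] ax 98.6 ext [0.044 0.074] tip5 26.3
scene gold [413.4 311.9] mean [ 0.4191 -0.3472] mid [ 0.4183 -0.3486] ax 24.7 ext [0.048 0.055] tip5 -7.7
scene green [364.9 289.5] mean [ 0.4052 -0.2489] mid [ 0.4046 -0.249 ] ax 30.0 ext [0.045 0.054] tip5 -7.2
scene green [452.8 380.9] mean [ 0.3451 -0.4626] mid [ 0.3447 -0.461 ] ax 104.3 ext [0.011 0.041] tip5 34.1
```

View pics/g9.png

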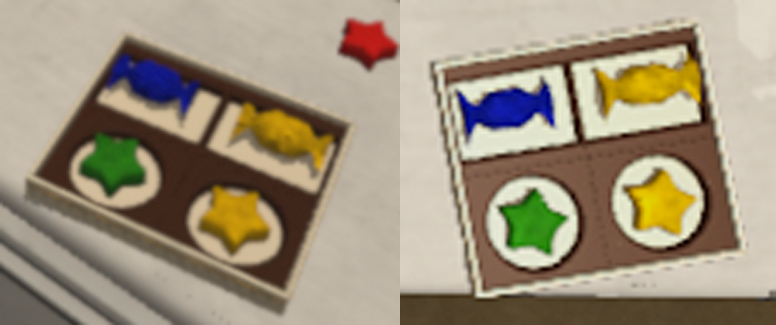

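Run:
```python
from meas import *
ey=np.array([.174,-.985]); ex=np.array([.985,.174])
cups=dict(blue=(.480,-.2405),gold=(.4972,-.335))
for n in ('top','scene'):
    s=snapshot(n); C=cloud(s)
    for col,c in cups.items():
        for m,cc,st in blobs(s,col):
            P=cast(s,cc,.024)[0,:2]
            if np.hypot(*(P-c))>.03: continue
            v,u=np.nonzero(m); Q=cast(s,np.c_[u,v],.024)[:,:2]-c; a=Q@ey; b=Q@ex
            D=C[m]; d=(D[:,:2]-c); da=d@ey; db=d@ex
            bins=[(round(lo,3),np.percentile(D[(da>=lo)&(da<lo+.01),2],[50,90]).round(4).tolist(),int(((da>=lo)&(da<lo+.01)).sum())) for lo in np.arange(-.055,.055,.01) if ((da>=lo)&(da<lo+.01)).sum()>3]
            print(n,col,'long',np.percentile(a,[1,99]).round(4),'wide',np.percentile(b,[1,99]).round(4),'depth long',np.percentile(da,[1,99]).round(4),np.percentile(db,[1,99]).round(4)); print(bins)
im=snapshot('top')['pixels'][202:242,378:468]; save('g10.png',cv2.resize(im,(790,351),interpolation=2))
```

```text
top blue long [-0.0391  0.0261] wide [-0.0087  0.0176] depth long [-0.04    0.0249] [-0.0085  0.0176]
[(np.float64(-0.045), [0.0287, 0.0326], 21), (np.float64(-0.035), [0.0298, 0.0339], 25), (np.float64(-0.025), [0.0353, 0.0398], 40), (np.float64(-0.015), [0.0363, 0.0396], 39), (np.float64(-0.005), [0.0362, 0.04], 39), (np.float64(0.005), [0.035, 0.0384], 23), (np.float64(0.015), [0.0284, 0.0312], 31)]
top gold long [-0.0311  0.0432] wide [-0.0105  0.0187] depth long [-0.0304  0.0409] [-0.0105  0.0187]
[(np.float64(-0.035), [0.0269, 0.0331], 33), (np.float64(-0.025), [0.0278, 0.0309], 28), (np.float64(-0.015), [0.0338, 0.0384], 45), (np.float64(-0.005), [0.0364, 0.0394], 45), (np.float64(0.005), [0.0368, 0.0401], 46), (np.float64(0.015), [0.036, 0.0387], 23), (np.float64(0.025), [0.0286, 0.0317], 27), (np.float64(0.035), [0.0283, 0.0337], 36)]
scene blue long [-0.0412  0.0258] wide [-0.0117  0.0246] depth long [-0.0378  0.0283] [-0.0139  0.0156]
[(np.float64(-0.045), [0.0303, 0.0373], 28), (np.float64(-0.035), [0.0305, 0.0334], 37), (np.float64(-0.025), [0.0361, 0.0403], 44), (np.float64(-0.015), [0.0378, 0.0411], 66), (np.float64(-0.005), [0.0368, 0.0412], 68), (np.float64(0.005), [0.0356, 0.04], 67), (np.float64(0.015), [0.0302, 0.0329], 37), (np.float64(0.025), [0.0331, 0.0361], 19)]
scene gold long [-0.0293  0.0401] wide [-0.0136  0.026 ] depth long [-0.0279  0.0405] [-0.0139  0.0303]
[(np.float64(-0.035), [0.0283, 0.0346], 28), (np.float64(-0.025), [0.0288, 0.032], 51), (np.float64(-0.015), [0.0352, 0.0386], 62), (np.float64(-0.005), [0.0359, 0.0406], 85), (np.float64(0.005), [0.0364, 0.0407], 86), (np.float64(0.015), [0.0343, 0.0395], 81), (np.float64(0.025), [0.0285, 0.0324], 53), (np.float64(0.035), [0.0293, 0.0343], 44)]
```

View pics/g10.png

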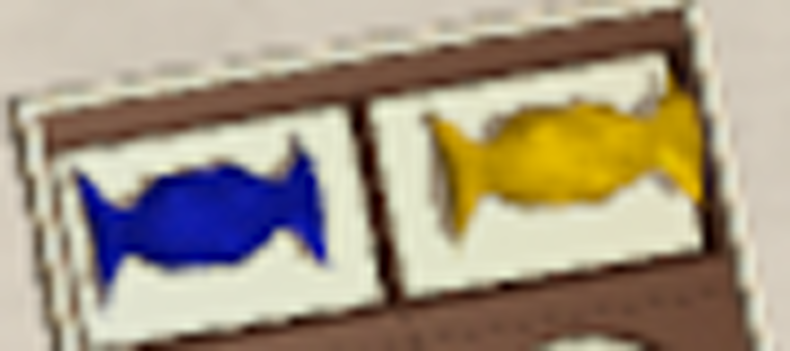

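```bash
python3 -c "
from station import close_job; print(close_job())"
```

```text
the job is handed in; nothing more can be done
None
```

I packed the box: the green and gold stars are in the two round cups, and the small blue and small gold twists are in the two oblong cups. I lowered each one until it touched the cup floor and then let go. The job took about 25 s of the 109 s allowed. I viewed 13 pictures.

**Last checks:**
- **Lying flat:** both cameras' depth readings put the star tops at about 28 mm and the twist tops at about 40 mm. That is the cup floor plus each sweet's height. The two ends of each twist are at equal heights, so none of them is tilted.
- **Left alone:** both big twists read the same positions in the scene camera as at the start. The arm hid one of them from the top camera in that last check. I never gripped the red star or worked near it.
- **Forces:** the highest contact force I read was about 15 N, while setting a star down. I only read it at the end of each call.

**What disagreed:** the twists are not centred lengthwise. Blue sits about 7 mm towards the jar and gold about 6 mm the other way, which is more than I expected from the commanded positions. Each keeps about 4–5 mm clearance from the end of its pocket, so I did not grip them again.

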